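# Press the worn pivot pin out of a model crane housing

## Robot

A 7-joint arm with a two-finger parallel gripper is mounted at the origin on the work surface. World frame = base frame: x ahead of the robot, y to its left, z up, the work surface at z = 0. Lengths are in m, angles in rad, forces in N, time in s.
With the tool pointing down it reaches from about 0.425 to 0.925 m from the base axis. Payload 6.8 kg.
Tool frame: the origin (TCP) lies at the very end of the fingers, on their centre line; the grasp point (between the pads) lies r.grasp_offset behind it (r.grasp_offset is the distance from the TCP to the grasp point, in m); z points along the fingers, y is the direction in which the jaws open and shut (so a half turn about z gives the same grasp; the last joint's range is limited). The gripper opens to 85 mm and grips with 20 to 120 N. Pads are 22 mm wide; open, the fingers measure 114 mm over their backs; the gripper's body (76 mm by 85 mm) begins 54 mm behind the grasp point. The pads swing forward as they close: fully open they stand 13 mm farther back than shut.
Start: joints at [-1.406, 0.477, 0.022, 1.555, -0.011, 1.109, -0.083], TCP at [0.182, 0.65, 0.231] pointing down, gripper open.
Joint ranges: [-2.96, 2.96], [-0.34, 2.1], [-1.41, 1.46], [0.24, 2.44], [-1.37, 4.51], [0.17, 1.92], [-2.96, 2.96]. Speed limits (rad/s): [2.39, 2.39, 3.14, 3.14, 3.14, 3.14, 3.14].

## Interface

Orientations are given as a rotation vector (axis times angle).
In Python, from bench import r gives the robot as it stands.
- The arm moves only by the shell command python3 -m jog 'ROWS' [FORCE]. ROWS is JSON, one flat list of numbers, 7 for each row, row after row: the turn, a rotation vector about the tool's x, y, z normalised to -1 to 1, where 1 is 180 degrees, then the shift along the tool's x, y, z normalised to -1 to 1, where 1 is 200 mm, then the opening, from 0 (shut) to 1 (fully open). In form: [wx, wy, wz, x, y, z, hand, wx, wy, wz, x, y, z, hand, ...]. A call has 1 to 12 rows; each row is the pose to reach, as a shift and turn from the pose measured when the call began, along the tool's axes at that moment, turning the shorter way round; what a row does not reach only later rows make up. A row lasts 1/10 s, in which the tool goes at most 50 mm and 8.59 degrees, less where a joint would pass 70% of its speed; a pose out of reach is approached as far as the arm can. A call with a number of a shift or a turn outside -1 to 1 is refused whole. A call with a gripper value outside its range is refused whole. The fingers move at their own pace and stop on an object; FORCE is the grip in N (left out, the last holds). Time passes only in rows, so rows that repeat a pose let the fingers close. It gives the time, the measured TCP pose, the force and the opening at its end, in the units of the state.
- r.get_obs(): the state, without advancing time (a new reading comes with each control period).
- r.grab_frame(name): name is "side" or "top" or "wrist"; returns the picture (400x640x3 uint8, red, green, blue); there is no depth.
- r.calibration(name): a dict with "K" (3x3 intrinsics, pixels), "origin" and "rotation" of the camera in the world; the wrist camera has in their place "T_tool_cam" (4x4, takes a point from camera to tool coordinates, whose origin is the TCP and whose axes are the flange's). Camera axes: x right, y up, looking along -z (the intrinsics and any distortion apply to the point x, -y, -z); pixel columns grow to the right and rows downward; lengths in m; the calibration is good to about 2 mm. A picture is of the moment at which its call begins: read the wrist's pose just before it. calibration takes no time and is no camera call.
- r.hand_in(): hands the job in, once; it reports no verdict.
The state is a dict: "clock": time; "joints": joint angles; "qvel": joint speeds; "tau": joint torques, N m; "tcp_pos": TCP position; "orientation": TCP orientation; "contact_force": force on the tool from outside, world axes, zero at the start; "moment": the same for the moment, N m; "grip_width": finger opening in m.
Only numpy, scipy, OpenCV 4.12 (cv2) and the standard library are available. Lean on these libraries where they do the work, as an engineer would, in place of code of your own. Each camera call takes 0.05 s, during which the arm holds its last target.

## Task

Take the ejector rod from its wooden stand and push it down through the bore of the green crane housing until the worn brass pin has been driven all the way out and stands on the rubber pad beneath. The housing is delicate: feel for the bore and push gently, never pressing on it or on the pin with more than 30 N. Then put the rod back in its stand, upright with its collar down on the wood, and leave the paint jar, brass wheel, screwdriver and blue tray alone.

Things in the scene. Friction and masses are not known exactly. Their poses are not given: they have to be found in the camera images.
- fixture: Fixed ejector fixture; origin at the centre of its underside on the table, z up. Grey base 110 (x) x 94 (y) x 10 mm; dark steel cheeks at its +y and -y sides with lips up to 54 mm high, 34 to 42 mm either side; open to +x and -x between them. They hold a green housing that is part of it: rod contact with housing or pin counts as contact with the fixture; over 30 N harms it.
- housing_nominal (a point): Fixture's centre at the height of the green housing's flat top face, 82 mm above the table. The housing (64 x 56 x 40 mm, edges along the fixture's axes, rigid) and the vertical bore in its middle are NOT centred here: up to 6 mm off along fixture x and, independently, y, new each time; find it by feel or camera. Bore: 12 mm diameter with 1 mm chamfer for the top 12 mm, 16 mm below.
- catch_pad (a point): Centre of the top of the round rubber pad (34 mm diameter) on the base under the housing, 22 mm above the table and 20 mm below the housing's underside.
- pin (a joint): How far the oiled brass pin (15.4 mm diameter, 18 mm long) is driven down the bore, m. At 0 its lower end is flush with the housing's underside and its top 22 mm below the top face. Starts at 0 to 0.005 (top 22 to 27 mm deep). Leaves the bore at 0.018; stops hard on the pad at 0.020, its top 42 mm below the top face. Moves under a push of 9 to 10 N and stays where left.
- rod: Loose ejector rod, 0.12 to 0.2 kg, starting upright in the stand; origin at the centre of its lower tip, z along the rod to its grip end. From the tip: steel shank 10 mm diameter and 75 mm long with a 0.8 mm chamfer at the tip, dark collar 28 mm diameter from 75 to 81 mm, orange square grip 22 x 22 mm (sides along its x and y) from 81 to 125 mm.
- rod_collar (a point): Centre of the underside of the rod's collar, 75 mm from the tip.
- stand: Fixed wooden stand, a block 62 x 62 x 85 mm; origin at the centre of its underside on the table. A vertical 14 mm hole with a 2 mm chamfer goes right through its centre; the rod hangs in it with its collar resting on the top face, the tip 10 mm above the table.
- stand_mouth (a point): Centre of the stand's hole at the top face, 85 mm above the table.
- paint_jar: Bystander: red paint jar with white cap, 42 mm diameter, 55 mm tall; origin at the centre of its underside.
- sheave: Bystander: flat brass wheel, 52 mm diameter, 14 mm thick, lying flat; origin at the centre of its underside.
- driver: Bystander: screwdriver about 150 mm long lying along its x (tip to +x); origin on the underside near its middle.
- parts_tray: Bystander: open blue tray 100 x 140 x 30 mm; origin at the centre of its underside.
Not all that is in view belongs to the job. Of the things like the rod, leave any that is white; of the rest the smaller one is meant. Several things have the shape of the stand; the one meant has the colours described above.

How it is judged:
By the outcome, as a careful person would: the job done as asked, in the order asked, and still so for the second after the job is handed in, with the robot touching nothing.
It also fails if it takes over 72 s, if anything falls off the work surface, if the arm or the gripper's body presses on something with over 40 N, if the wrist force passes 120 N, or if a joint passes its speed limit or range.

## Working session

There is one attempt and no reset: what is moved stays moved. The work goes in short steps, Python scripts to look and compute and a shell command to move; the robot and the scene stay as the last step left them, time stands still between calls to the robot, and variables do not carry over. Pictures are saved under pics/ and viewed, and the job is handed in when it is done.

```bash
ls; mkdir -p pics; python3 - <<'E'
from bench import r
import cv2
o=r.get_obs();print(o, r.grasp_offset)
for n in ["side","top","wrist"]:
    c=r.calibration(n);print(n,{k:(v.round(4).tolist() if hasattr(v,'round') else v) for k,v in c.items()})
    cv2.imwrite(f"pics/{n}0.png",r.grab_frame(n)[:,:,::-1])
E
```

```text
pics
{'clock': 0.0, 'joints': array([-1.40608166,  0.4778175 ,  0.02233613,  1.5564875 , -0.01151899,
        1.10932995, -0.08309807]), 'qvel': array([0.00041809, 0.00055362, 0.00059604, 0.00076069, 0.00010019,
       0.00013403, 0.00054311]), 'tau': array([ 1.11590607e-04, -5.96457553e+01,  1.60776079e+00, -2.81193209e+01,
        1.23969972e-02,  9.47008986e-03,  1.76664128e-05]), 'tcp_pos': array([0.18171571, 0.6494328 , 0.23029878]), 'orientation': array([-4.27162068e-01, -3.11227813e+00,  2.99942102e-03]), 'contact_force': array([ 0.15707356, -0.55361427,  0.89292882]), 'moment': array([-0.04524958, -0.00844218, -0.01299365]), 'grip_width': 0.08534871330128525} 0.0187
side {'K': [[369.288, 0.0, 321.1408], [0.0, 369.288, 200.9796], [0.0, 0.0, 1.0]], 'origin': [0.5417, -0.6378, 0.7416], 'rotation': [0.7456, -0.0185, -0.0334]}
top {'K': [[408.7337, 0.0, 319.6796], [0.0, 408.7337, 199.7728], [0.0, 0.0, 1.0]], 'origin': [0.4063, -0.0243, 0.8087], 'rotation': [0.1685, -0.1617, -1.5173]}
wrist {'K': [[290.2058, 0.0, 315.1187], [0.0, 290.2058, 197.8488], [0.0, 0.0, 1.0]], 'T_tool_cam': [[-0.0002, 0.9604, 0.2786, 0.0719], [1.0, 0.0004, -0.0007, 0.0005], [-0.0008, 0.2786, -0.9604, -0.1417], [0.0, 0.0, 0.0, 1.0]]}
```

View pics/side0.png

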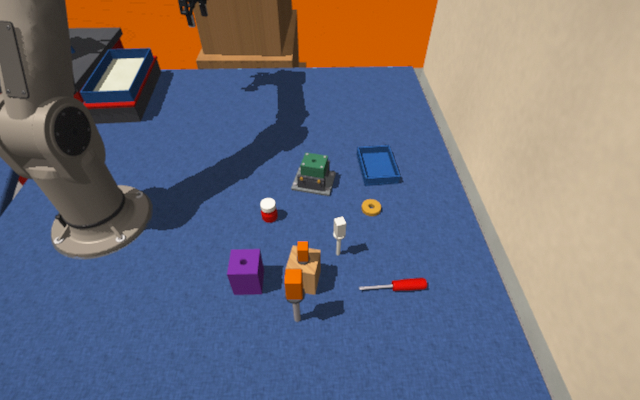

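View pics/top0.png

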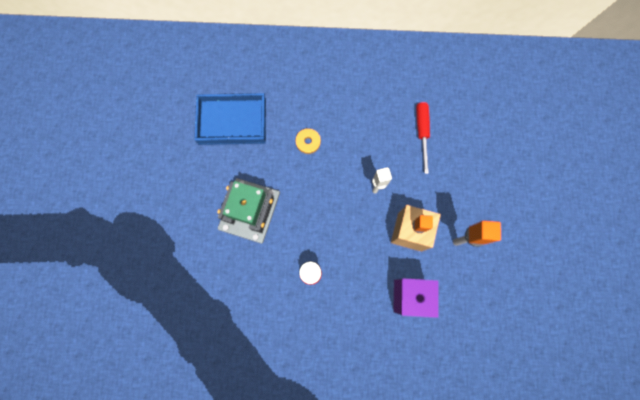

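View pics/wrist0.png

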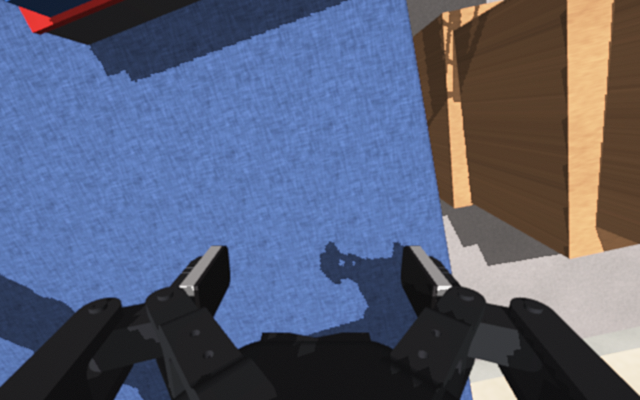

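Rod-like things: orange in the wooden stand (side 302,250; top 425,223), larger orange (side 294,285; top 487,232), and white (side 340,228; top 383,177). The white one is excluded, and the smaller of the other two is the one in the stand. Stand-like things: wooden (top 416,228) and purple (top 420,298); the wooden one fits. I'll confirm in enlarged crops.

```bash
python3 - <<'E'
import cv2,numpy as np
s=cv2.imread("pics/side0.png");t=cv2.imread("pics/top0.png")
a=cv2.resize(s[220:330,220:360],None,fx=5,fy=5,interpolation=cv2.INTER_CUBIC)
cv2.imwrite("pics/c1.png",a)
cv2.imwrite("pics/c2.png",cv2.resize(t[170:250,370:510],None,fx=5.5,fy=5.5,interpolation=cv2.INTER_CUBIC))
cv2.imwrite("pics/c3.png",cv2.resize(t[165:255,205:295],None,fx=6.5,fy=6.5,interpolation=cv2.INTER_CUBIC))
cv2.imwrite("pics/c4.png",cv2.resize(s[140:200,280:350],None,fx=9,fy=9,interpolation=cv2.INTER_CUBIC))
E
```

```text
(no output)
```

View pics/c1.png

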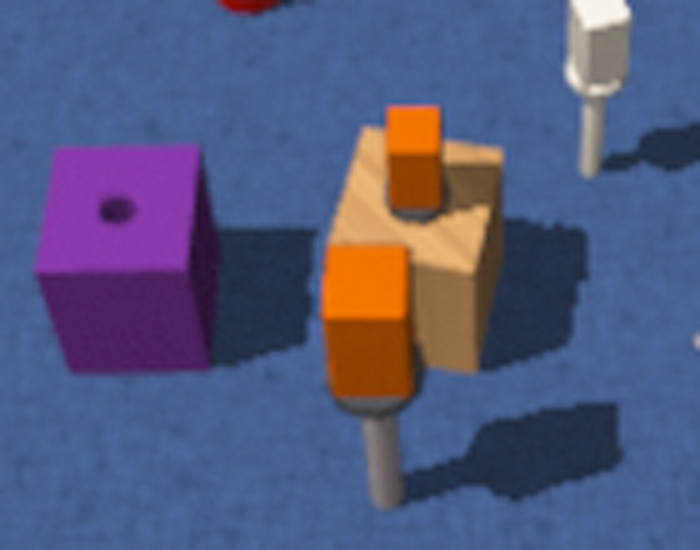

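View pics/c2.png

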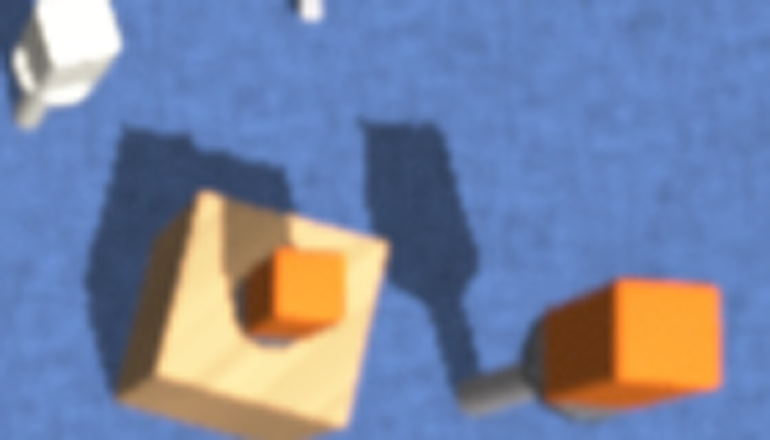

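View pics/c3.png

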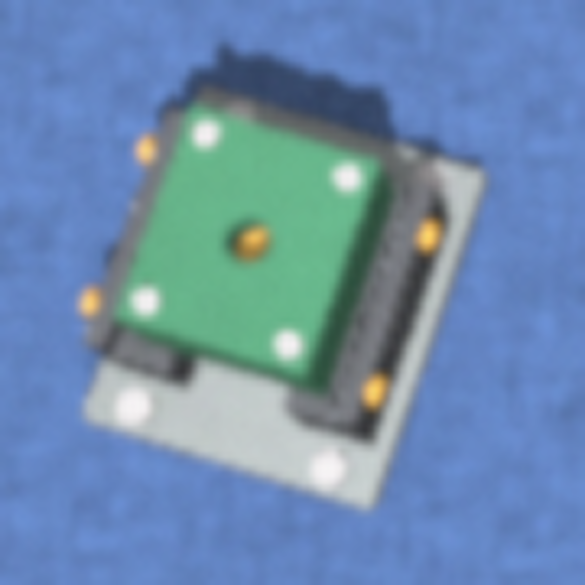

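View pics/c4.png

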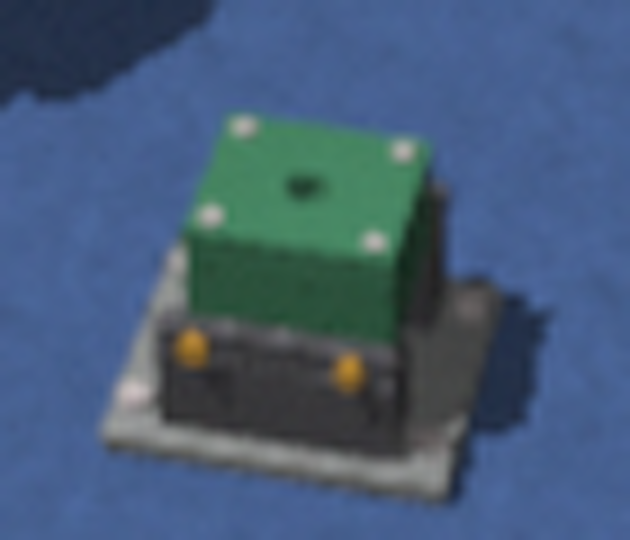

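```bash
cat > h.py <<'E'
from bench import r
import numpy as np, cv2
from scipy.spatial.transform import Rotation as R
def cam(n,o=None):
    c=r.calibration(n);K=np.array(c["K"])
    if n=="wrist":
        T=np.array(c["T_tool_cam"]);Rt=R.from_rotvec(o["orientation"]).as_matrix()
        return K,Rt@T[:3,3]+o["tcp_pos"],Rt@T[:3,:3]
    return K,np.array(c["origin"]),R.from_rotvec(c["rotation"]).as_matrix()
def w(C,px,z):
    K,p,M=C;u,v=px
    d=M@np.array([(u-K[0,2])/K[0,0],-(v-K[1,2])/K[1,1],-1]);return p+d*(z-p[2])/d[2]
def proj(C,P):
    K,p,M=C;q=M.T@(np.array(P)-p);return np.array([K[0,0]*q[0]/-q[2]+K[0,2],K[1,1]*q[1]/q[2]+K[1,2]])
def uz(x,y,f,ox,oy): return ((x+.5)/f-.5+ox,(y+.5)/f-.5+oy)
E
python3 - <<'E'
from h import *
T=cam("top");S=cam("side")
def show(n,L,C,f,ox,oy,z):
    for q in L: print(n,w(C,uz(*q,f,ox,oy),z).round(4))
show("griptop T",[(309,290),(278,248),(345,250),(341,325),(275,333)],T,5.5,370,170,.135)
show("griptop S",[(414,129),(387,107),(440,107),(442,152),(387,152)],S,5,220,220,.135)
show("stand T",[(205,190),(388,240),(345,428),(158,375)],T,5.5,370,170,.085)
show("stand S",[(365,127),(503,150),(475,270)],S,5,220,220,.085)
show("bigrod tip T",[(470,400)],T,5.5,370,170,0); show("bigrod tip S",[(388,505)],S,5,220,220,0)
show("bigrod top T",[(615,280),(718,288),(720,385),(613,393)],T,5.5,370,170,.16)
show("white tip T",[(25,125)],T,5.5,370,170,0)
show("housing T",[(195,103),(385,160),(320,388),(118,322)],T,6.5,205,165,.082)
show("dots T",[(205,134),(347,178),(288,344),(146,301)],T,6.5,205,165,.082)
show("bore T",[(248,241)],T,6.5,205,165,.082)
show("bore S",[(303,187)],S,9,280,140,.082)
show("dots S",[(243,126),(403,151),(374,241),(210,215)],S,9,280,140,.082)
show("base T",[(484,165),(372,508),(87,410)],T,6.5,205,165,.01)
for n,p in [("jar",(310,273))]: print(n,w(T,p,.055))
E
```

```text
griptop T [ 0.521  -0.1963  0.135 ]
griptop T [ 0.5335 -0.187   0.135 ]
griptop T [ 0.5338 -0.2074  0.135 ]
griptop T [ 0.5108 -0.2059  0.135 ]
griptop T [ 0.5074 -0.186   0.135 ]
griptop S [ 0.5232 -0.1983  0.135 ]
griptop S [ 0.5123 -0.187   0.135 ]
griptop S [ 0.5338 -0.1877  0.135 ]
griptop S [ 0.5343 -0.2099  0.135 ]
griptop S [ 0.5125 -0.2092  0.135 ]
stand T [ 0.5612 -0.1752  0.085 ]
stand T [ 0.5473 -0.235   0.085 ]
stand T [ 0.4852 -0.2203  0.085 ]
stand T [ 0.4994 -0.1602  0.085 ]
stand S [ 0.5004 -0.1603  0.085 ]
stand S [ 0.5601 -0.1745  0.085 ]
stand S [ 0.5465 -0.2337  0.085 ]
bigrod tip T [ 0.5066 -0.2884  0.    ]
bigrod tip S [ 0.5077 -0.294   0.    ]
bigrod top T [ 0.5239 -0.2793  0.16  ]
bigrod top T [ 0.523  -0.3092  0.16  ]
bigrod top T [ 0.4946 -0.3085  0.16  ]
bigrod top T [ 0.4908 -0.2775  0.16  ]
white tip T [ 0.6007 -0.1264  0.    ]
housing T [0.5913 0.1405 0.082 ]
housing T [0.5773 0.0856 0.082 ]
housing T [0.5119 0.0986 0.082 ]
housing T [0.5277 0.1561 0.082 ]
dots T [0.5824 0.1368 0.082 ]
dots T [0.5716 0.0958 0.082 ]
dots T [0.5237 0.1084 0.082 ]
dots T [0.5339 0.1489 0.082 ]
bore T [0.5523 0.122  0.082 ]
bore S [0.5516 0.1213 0.082 ]
dots S [0.5339 0.1502 0.082 ]
dots S [0.5824 0.137  0.082 ]
dots S [0.5721 0.0965 0.082 ]
dots S [0.5236 0.1095 0.082 ]
base T [0.5941 0.0658 0.01  ]
base T [0.4867 0.0922 0.01  ]
base T [0.5123 0.1807 0.01  ]
jar [ 0.43147278 -0.00602     0.055     ]
```

The crops confirm it: the smaller orange rod sits in the wooden stand and the larger orange one stands loose on the table. Next I'll compute the moves.

```bash
cat >> h.py <<'E'
def plan(xyz,rot):
    """shift (norm, tool axes) and turn (norm) to world target"""
    o=r.get_obs();Rt=R.from_rotvec(o["orientation"])
    s=Rt.inv().apply(np.array(xyz)-o["tcp_pos"])/.2
    t=(Rt.inv()*rot).as_rotvec()/np.pi
    print("turn",t.round(5),"shift",s.round(4),"dist mm",np.linalg.norm(s)*200)
def down(yaw): # tool y = world (−sin.. ) ; tool x=(-cos,-sin,0), y=(-sin? )
    x=np.array([-np.cos(yaw),-np.sin(yaw),0]);z=np.array([0,0,-1.]);y=np.cross(z,x)
    return R.from_matrix(np.array([x,y,z]).T)
def st():
    o=r.get_obs();M=R.from_rotvec(o["orientation"]).as_matrix()
    print(round(o["clock"],2),o["tcp_pos"].round(4),"x",M[:,0].round(3),"z",M[:,2].round(4),"F",o["contact_force"].round(2),"M",o["moment"].round(2),"w",round(o["grip_width"],4),"q",o["joints"].round(2))
E
python3 - <<'E'
from h import *
st();plan((.34,.48,.25),down(0));plan((.46,.2,.25),down(0))
E
```

```text
0.15 [0.1818 0.6496 0.2306] x [-0.963  0.269 -0.   ] z [-3.0e-04 -1.4e-03 -1.0e+00] F [-0.74  0.26 -0.41] M [-0.03 -0.04  0.02] w 0.0852 q [-1.41  0.48  0.02  1.56 -0.01  1.11 -0.08]
turn [-4.500e-04 -3.000e-05 -8.684e-02] shift [-0.9904 -0.6036 -0.0963] dist mm 232.76121207370446
turn [-4.500e-04 -3.000e-05 -8.684e-02] shift [-1.9454 -1.7901 -0.0945] dist mm 529.0811926361135
```

```bash
python3 -m jog '[-0.00045,0,-0.0868,-0.95,-0.6,-0.095,0.6, -0.00045,0,-0.0868,-0.95,-0.6,-0.095,0.6, -0.00045,0,-0.0868,-0.95,-0.6,-0.095,0.6, -0.00045,0,-0.0868,-0.95,-0.6,-0.095,0.6, -0.00045,0,-0.0868,-0.95,-0.6,-0.095,0.6,-0.00045,0,-0.0868,-0.95,-0.6,-0.095,0.6]' 50; python3 - <<'E'
from h import *
st();plan((.48,.35,.25),down(0));plan((.47,.12,.25),down(0))
E
```

```text
clock: 0.75
tcp_pos: [0.3368, 0.4787, 0.2501]
orientation: [0.013, 3.14, -0.002]
contact_force: [0.1, 0.5, 0.5]
grip_width: 0.0509
0.75 [0.3368 0.4787 0.2501] x [-1.     0.008 -0.002] z [ 0.0018 -0.0013 -1.    ] F [0.11 0.47 0.53] M [-0.04  0.06 -0.01] w 0.0509 q [-1.08  0.31  0.02  1.76 -0.01  1.07  0.5 ]
turn [-0.00042  0.00058 -0.00262] shift [-0.7211 -0.6377  0.0028] dist mm 192.52598927221067
turn [-0.00042  0.00058 -0.00262] shift [-0.6806 -1.7881  0.0043] dist mm 382.6403777221934
```

```bash
python3 -m jog '[0,0,-0.0026,-0.7,-1,0,0.6, 0,0,-0.0026,-0.7,-1,0,0.6, 0,0,-0.0026,-0.7,-1,0,0.6, 0,0,-0.0026,-0.7,-1,0,0.6, 0,0,-0.0026,-0.7,-1,0,0.6, 0,0,-0.0026,-0.7,-1,0,0.6, 0,0,-0.0026,-0.7,-1,0,0.6]'; python3 - <<'E'
from h import *
st();plan((.53,.12,.24),down(0));plan((.53,-.05,.24),down(0))
E
```

```text
clock: 1.45
tcp_pos: [0.4754, 0.2773, 0.2505]
orientation: [0.003, 3.14, -0.002]
contact_force: [-0.4, -0.6, 0.0]
grip_width: 0.0513
1.45 [0.4754 0.2773 0.2505] x [-1.     0.002 -0.001] z [ 0.0015 -0.0012 -1.    ] F [-0.35 -0.61  0.01] M [ 0.06  0.05 -0.02] w 0.0513 q [-0.76  0.25  0.14  1.84 -0.04  1.05  0.96]
turn [-0.00039  0.00047 -0.00067] shift [-0.2745 -0.7856  0.0536] dist mm 166.79109711462854
turn [-0.00039  0.00047 -0.00067] shift [-0.2763 -1.6356  0.0547] dist mm 331.94441043343386
```

```bash
python3 -m jog '[0,0,-0.0007,-0.27,-0.775,0.05,0.6, 0,0,-0.0007,-0.27,-0.775,0.05,0.6, 0,0,-0.0007,-0.27,-0.775,0.05,0.6, 0,0,-0.0007,-0.27,-0.775,0.05,0.6, 0,0,-0.0007,-0.27,-0.775,0.05,0.6, 0,0,-0.0007,-0.27,-0.775,0.05,0.6]'; python3 - <<'E'
from h import *
st();o=r.get_obs();f=r.grab_frame("wrist")[:,:,::-1];cv2.imwrite("pics/w1.png",f)
c=proj(cam("wrist",o),(.553,.1225,.082));print(c)
x,y=(c-50).astype(int);print(x,y)
cv2.imwrite("pics/w1c.png",cv2.resize(f[y:y+100,x:x+100],None,fx=6,fy=6,interpolation=cv2.INTER_CUBIC))
plan((.523,-.07,.24),down(0))
E
```

```text
clock: 2.05
tcp_pos: [0.5285, 0.1249, 0.2405]
orientation: [-0.005, 3.141, -0.0]
contact_force: [-1.0, 0.2, 0.9]
grip_width: 0.0514
2.05 [0.5285 0.1249 0.2405] x [-1.    -0.003 -0.001] z [ 8.e-04 -2.e-04 -1.e+00] F [-0.95  0.24  0.93] M [0.   0.05 0.03] w 0.0514 q [-0.53  0.25  0.22  1.88 -0.06  1.02  1.29]
[311.94366011 205.75525278]
261 155
turn [-4.00e-05  2.70e-04  1.41e-03] shift [ 0.0311 -0.9768  0.0029] dist mm 195.45599516217362
```

View pics/w1c.png

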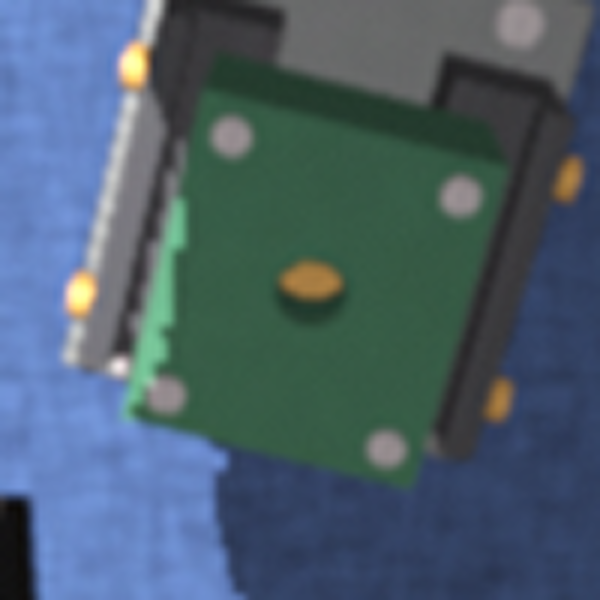

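Wrist crop: bore mouth centre at about (311,292) and bolt dots at (231,136), (461,196), (166,396), (386,449), whose mean coincides with the bore.

```bash
python3 - <<'E'
from h import *
o=r.get_obs();print(w(cam("wrist",o),uz(311,293,6,261,155),.082))
E
python3 -m jog '[0,0,0.0014,0.03,-0.975,0,0.6, 0,0,0.0014,0.03,-0.975,0,0.6, 0,0,0.0014,0.03,-0.975,0,0.6, 0,0,0.0014,0.03,-0.975,0,0.6, 0,0,0.0014,0.03,-0.975,0,0.6, 0,0,0.0014,0.03,-0.975,0,0.6]'; python3 - <<'E'
from h import *
st();o=r.get_obs()
plan((.5225,-.197,.22),down(0))
E
```

```text
[0.55024708 0.12347812 0.082     ]
clock: 2.7
tcp_pos: [0.5235, -0.0681, 0.2406]
orientation: [-0.002, 3.141, 0.001]
contact_force: [0.2, 1.3, 0.8]
grip_width: 0.0513
2.7 [ 0.5235 -0.0681  0.2406] x [-1.    -0.001 -0.001] z [ 1.e-03  6.e-04 -1.e+00] F [0.17 1.34 0.79] M [ 0.01 -0.01  0.01] w 0.0513 q [-0.27  0.23  0.33  1.91 -0.09  1.01  1.67]
turn [0.00019 0.00033 0.0004 ] shift [ 0.0058 -0.6445  0.1028] dist mm 130.52834406479627
```

```bash
python3 -m jog '[0,0,0.0004,0.006,-0.645,0.05,0.6, 0,0,0.0004,0.006,-0.645,0.05,0.6, 0,0,0.0004,0.006,-0.645,0.05,0.6, 0,0,0.0004,0.006,-0.645,0.05,0.6, 0,0,0.0004,0.006,-0.645,0.05,0.6, 0,0,0.0004,0.006,-0.645,0.05,0.6]'; python3 - <<'E'
from h import *
st();o=r.get_obs();f=r.grab_frame("wrist")[:,:,::-1]
print(proj(cam("wrist",o),(.5225,-.197,.135)))
cv2.imwrite("pics/w2.png",f)
E
```

```text
clock: 3.3
tcp_pos: [0.5235, -0.1937, 0.2304]
orientation: [-0.007, 3.141, 0.003]
contact_force: [-0.2, 1.1, 0.7]
grip_width: 0.0509
3.3 [ 0.5235 -0.1937  0.2304] x [-1.    -0.005 -0.001] z [ 0.0011  0.002  -1.    ] F [-0.16  1.08  0.66] M [ 0.    0.06 -0.05] w 0.0509 q [-0.08  0.3   0.39  1.86 -0.14  1.01  1.95]
[309.98229311 199.87537235]
```

View pics/w2.png

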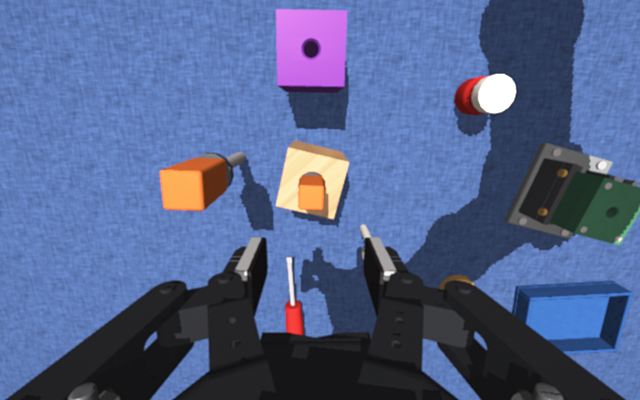

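```bash
python3 - <<'E'
from h import *
f=cv2.imread("pics/w2.png")
cv2.imwrite("pics/w2c.png",cv2.resize(f[135:225,265:360],None,fx=7,fy=7,interpolation=cv2.INTER_CUBIC))
E
```

```text
(no output)
```

View pics/w2c.png

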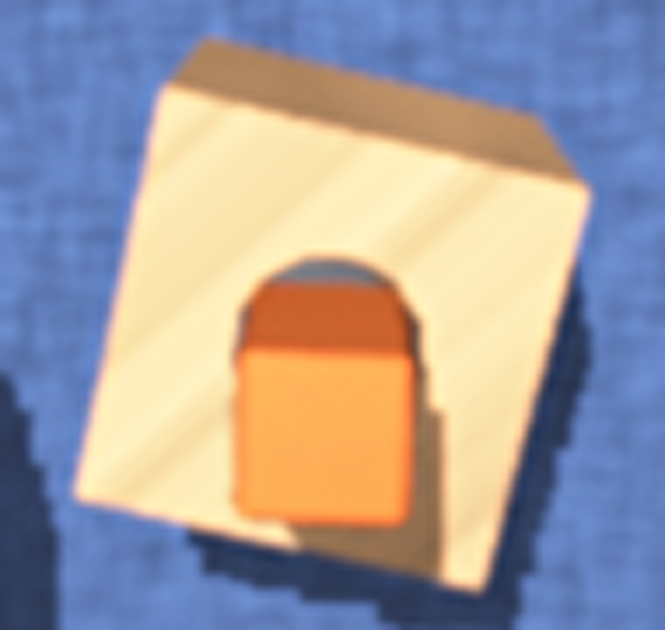

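```bash
python3 - <<'E'
from h import *
o=r.get_obs();p=w(cam("wrist",o),uz(324,437,7,265,135),.135);print(p);st()
for q in [(166,88),(590,185),(484,590),(75,493)]:print(w(cam("wrist",o),uz(*q,7,265,135),.085))
plan((.5222,-.197,.16),down(0));plan((.5222,-.197,.098),down(0))
E
```

```text
[ 0.51980141 -0.19659508  0.135     ]
3.35 [ 0.5233 -0.194   0.2304] x [-1.    -0.005 -0.001] z [ 0.0011  0.0018 -1.    ] F [ 0.24 -0.1   0.19] M [-0.01  0.    0.05] w 0.0513 q [-0.08  0.3   0.39  1.86 -0.14  1.01  1.95]
[ 0.48343598 -0.21930417  0.085     ]
[ 0.49684676 -0.15940793  0.085     ]
[ 0.55808566 -0.17310091  0.085     ]
[ 0.54299161 -0.23407195  0.085     ]
turn [0.00058 0.00034 0.00144] shift [ 0.006  -0.0154  0.3521] dist mm 70.50590652973466
turn [0.00058 0.00034 0.00144] shift [ 0.0063 -0.016   0.6621] dist mm 132.47267295405229
```

```bash
python3 -m jog '[0.0006,0.0003,0.0014,0.007,-0.0155,0.35,0.6, 0.0006,0.0003,0.0014,0.007,-0.0155,0.35,0.6, 0.0006,0.0003,0.0014,0.007,-0.0155,0.5,0.6, 0.0006,0.0003,0.0014,0.007,-0.0155,0.6,0.6, 0.0006,0.0003,0.0014,0.007,-0.0155,0.655,0.6, 0.0006,0.0003,0.0014,0.007,-0.0155,0.655,0.6]'; python3 - <<'E'
from h import *
st();plan((.5222,-.197,.098),down(0))
cv2.imwrite("pics/w3.png",r.grab_frame("wrist")[:,:,::-1])
E
```

```text
clock: 3.95
tcp_pos: [0.5216, -0.1953, 0.0983]
orientation: [0.003, -3.139, -0.001]
contact_force: [-1.2, -0.3, 1.3]
grip_width: 0.0512
3.95 [ 0.5216 -0.1953  0.0983] x [-1.    -0.002  0.002] z [-0.0023  0.001  -1.    ] F [-1.24 -0.34  1.3 ] M [0.02 0.02 0.02] w 0.0512 q [-0.02  0.47  0.34  1.97 -0.23  0.74  2.03]
turn [ 0.0003  -0.00072  0.00069] shift [-0.0028 -0.0086  0.0014] dist mm 1.8253560375396893
```

View pics/w3.png

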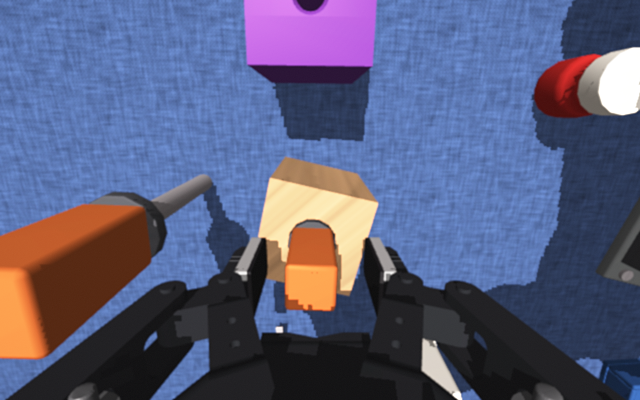

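```bash
python3 -m jog '[0.0003,-0.0007,0.0007,-0.003,-0.0086,0.0015,0.6, 0.0003,-0.0007,0.0007,-0.003,-0.0086,0.0015,0.6]'; python3 - <<'E'
from h import *
st();plan((.5222,-.197,.098),down(0))
E
python3 -m jog '[0,0,0,0,0,0,0, 0,0,0,0,0,0,0, 0,0,0,0,0,0,0, 0,0,0,0,0,0,0, 0,0,0,0,0,0,0, 0,0,0,0,0,0,0]' 80;  python3 - <<'E'
from h import *
st();plan((.5222,-.197,.098),down(0))
cv2.imwrite("pics/w4.png",r.grab_frame("wrist")[:,:,::-1])
E
```

```text
clock: 4.2
tcp_pos: [0.5239, -0.1979, 0.1003]
orientation: [0.001, 3.137, -0.002]
contact_force: [0.6, 0.3, 0.8]
grip_width: 0.051
4.2 [ 0.5239 -0.1979  0.1003] x [-1.     0.001 -0.004] z [ 0.0041 -0.001  -1.    ] F [0.59 0.33 0.8 ] M [ 0.   -0.01  0.05] w 0.051 q [-0.02  0.47  0.34  1.97 -0.23  0.74  2.03]
turn [-0.00032  0.00131 -0.00018] shift [0.0085 0.0043 0.0116] dist mm 3.002807983213847
clock: 4.8
tcp_pos: [0.5246, -0.198, 0.1012]
orientation: [0.001, 3.136, -0.002]
contact_force: [-1.0, 1.7, 5.8]
grip_width: 0.0209
4.8 [ 0.5246 -0.198   0.1012] x [-1.     0.001 -0.006] z [ 0.0057 -0.0012 -1.    ] F [-1.02  1.67  5.83] M [ 0.08  0.12 -0.04] w 0.0209 q [-0.02  0.47  0.34  1.97 -0.23  0.74  2.03]
turn [-0.00037  0.00182 -0.0002 ] shift [0.012  0.0052 0.0159] dist mm 4.11777322212685
```

View pics/w4.png

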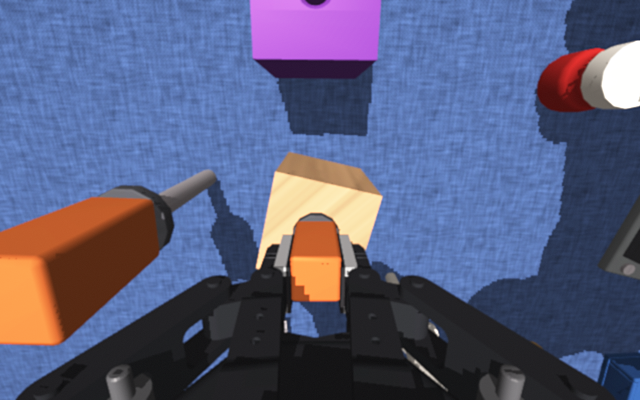

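```bash
python3 - <<'E'
from h import *
st();o=r.get_obs();
plan(o["tcp_pos"]+[0,0,.1],R.from_rotvec(o["orientation"]))
E
python3 -m jog '[0,0,0,0,0,-0.05,0, 0,0,0,0,0,-0.1,0, 0,0,0,0.001,0,-0.2,0, 0,0,0,0.002,0,-0.3,0, 0,0,0,0.003,0,-0.4,0, 0,0,0,0.003,0,-0.5,0, 0,0,0,0.003,0,-0.5,0, 0,0,0,0.003,0,-0.5,0, 0,0,0,0.003,0,-0.5,0]';  python3 - <<'E'
from h import *
for i in range(1):
  st()
cv2.imwrite("pics/s5.png",cv2.resize(r.grab_frame("side")[150:350,160:400,::-1],None,fx=3,fy=3))
st();r.grab_frame("side");st();plan((.5222+.031,-.197+.32,.20),down(0))
E
```

```text
4.85 [ 0.5246 -0.198   0.1012] x [-1.     0.001 -0.006] z [ 0.0057 -0.0012 -1.    ] F [0.48 0.52 6.25] M [ 0.13  0.16 -0.03] w 0.0211 q [-0.02  0.47  0.34  1.97 -0.23  0.74  2.03]
turn [0. 0. 0.] shift [-0.0029 -0.0006 -0.5   ] dist mm 100.0
clock: 5.75
tcp_pos: [0.5227, -0.1976, 0.2002]
orientation: [0.001, 3.138, -0.001]
contact_force: [0.5, 0.4, -1.7]
grip_width: 0.0212
5.75 [ 0.5227 -0.1976  0.2002] x [-1.     0.    -0.004] z [ 4.e-03 -7.e-04 -1.e+00] F [ 0.5   0.37 -1.75] M [-0.04 -0.03 -0.01] w 0.0212 q [-0.07  0.33  0.39  1.89 -0.15  0.94  1.97]
5.8 [ 0.5226 -0.1976  0.2001] x [-1.     0.001 -0.004] z [ 3.7e-03 -7.0e-04 -1.0e+00] F [ 0.54  0.46 -1.96] M [ 0.04 -0.01  0.02] w 0.0207 q [-0.07  0.33  0.39  1.89 -0.15  0.94  1.97]
5.85 [ 0.5227 -0.1976  0.2001] x [-1.     0.001 -0.004] z [ 3.7e-03 -8.0e-04 -1.0e+00] F [-0.68 -0.77 -1.6 ] M [-0.02  0.03  0.02] w 0.0211 q [-0.07  0.33  0.39  1.89 -0.15  0.94  1.97]
turn [-0.00025  0.00117 -0.00018] shift [-1.5150e-01  1.6033e+00 -1.0000e-04] dist mm 322.09028363303054
```

View pics/s5.png

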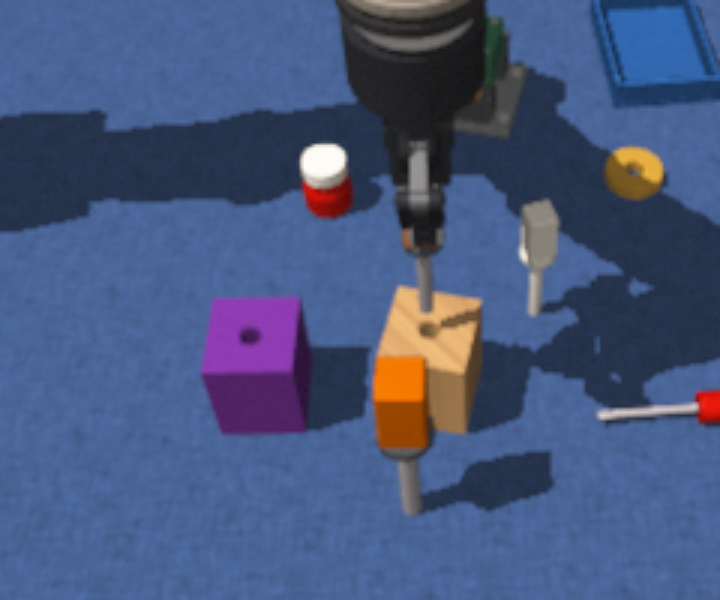

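The rod is lifted cleanly: tip free at about (425,310) in the side crop, and the stand's hole is empty at (428,330). Now moving toward the bore.

```bash
python3 -m jog '[0,0,0,-0.08,0.1,0,0, 0,0,0,-0.08,0.3,0,0, 0,0,0,-0.08,0.5,0,0, 0,0,0,-0.08,0.7,0,0, 0,0,0,-0.08,0.8,0,0, 0,0,0,-0.08,0.8,0,0, 0,0,0,-0.08,0.8,0,0]'; python3 - <<'E'
from h import *
st();plan((.5552,.1218,.20),R.from_matrix(np.array([[-1,0,-.004],[0,1,0],[-.004,0,-1]]).T))
E
```

```text
clock: 6.55
tcp_pos: [0.5385, -0.0378, 0.1995]
orientation: [-0.0, 3.139, -0.002]
contact_force: [-0.1, -0.3, -1.2]
grip_width: 0.021
6.55 [ 0.5385 -0.0378  0.1995] x [-1.    -0.    -0.003] z [ 0.0025 -0.0014 -1.    ] F [-0.08 -0.31 -1.23] M [-0.05  0.01  0.01] w 0.021 q [-0.32  0.3   0.34  1.93 -0.12  0.93  1.64]
turn [-4.4e-04  8.1e-04  8.0e-05] shift [-0.0839  0.7978 -0.0036] dist mm 160.44037869112177
```

```bash
python3 -m jog '[0,0,0,-0.084,0.2,0,0, 0,0,0,-0.084,0.4,0,0, 0,0,0,-0.084,0.6,0,0, 0,0,0,-0.084,0.75,0,0, 0,0,0,-0.084,0.8,0,0, 0,0,0,-0.084,0.8,0,0, 0,0,0,-0.084,0.8,0,0]'; python3 - <<'E'
from h import *
s=r.grab_frame("side")[:,:,::-1]
st();plan((.5552,.1218,.185),down(0))
cv2.imwrite("pics/s6.png",cv2.resize(s[120:200,270:370],None,fx=7,fy=7,interpolation=cv2.INTER_CUBIC))
t=r.grab_frame("wrist")[:,:,::-1]
cv2.imwrite("pics/w6.png",t)
E
```

```text
clock: 7.25
tcp_pos: [0.5555, 0.1196, 0.1991]
orientation: [0.004, 3.139, -0.004]
contact_force: [-0.2, 0.3, -2.1]
grip_width: 0.0213
7.3 [0.5555 0.1193 0.1992] x [-1.     0.003 -0.002] z [ 0.0024 -0.0027 -1.    ] F [ 0.1  -0.23 -2.05] M [-0.04 -0.   -0.01] w 0.0209 q [-0.54  0.34  0.28  1.87 -0.11  0.95  1.35]
turn [-0.00086  0.00077 -0.00105] shift [0.0016 0.0125 0.0709] dist mm 14.411476475251181
```

View pics/s6.png

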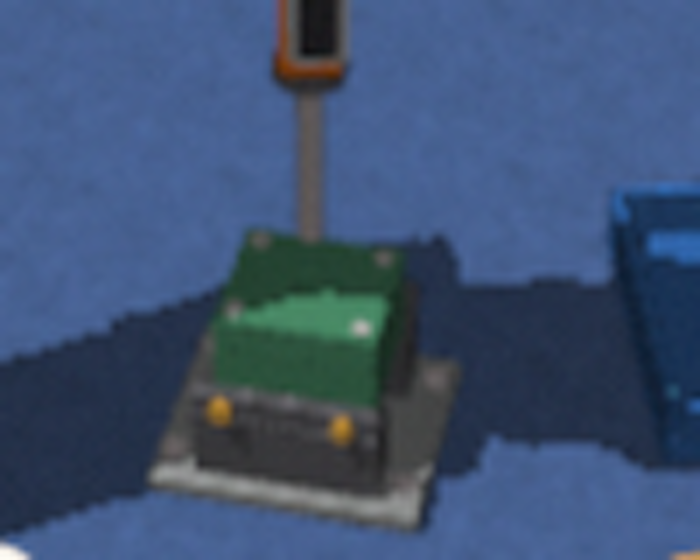

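View pics/w6.png

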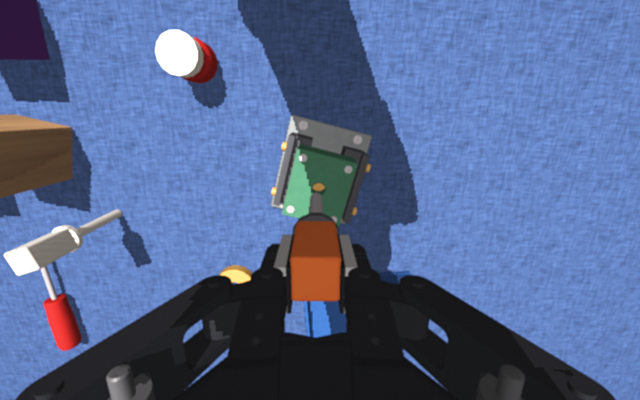

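```bash
python3 -m jog '[-0.0005,0,-0.001,0.002,0.012,0.05,0, -0.0005,0,-0.001,0.002,0.012,0.1,0, -0.0005,0,-0.001,0.002,0.012,0.1,0,-0.0005,0,-0.001,0.002,0.012,0.1,0]'; python3 - <<'E'
from h import *
o=r.get_obs();t=r.grab_frame("wrist")[:,:,::-1];s=r.grab_frame("side")[:,:,::-1]
st();print(proj(cam("wrist",o),(.5502,.1235,.082)))
cv2.imwrite("pics/w7.png",cv2.resize(t[110:230,250:390],None,fx=5.5,fy=5.5,interpolation=cv2.INTER_CUBIC))
cv2.imwrite("pics/s7.png",cv2.resize(s[120:200,270:370],None,fx=7,fy=7,interpolation=cv2.INTER_CUBIC))
E
```

```text
clock: 7.75
tcp_pos: [0.5547, 0.1215, 0.1786]
orientation: [0.001, 3.14, -0.002]
contact_force: [-0.0, -0.2, -0.1]
grip_width: 0.0209
7.85 [0.5553 0.1218 0.1793] x [-1.     0.    -0.003] z [ 2.6e-03 -9.0e-04 -1.0e+00] F [ 0.43  0.01 -1.41] M [-0.02  0.02 -0.03] w 0.0211 q [-0.54  0.36  0.27  1.88 -0.12  0.91  1.36]
[316.56074059 195.45493042]
```

View pics/s7.png

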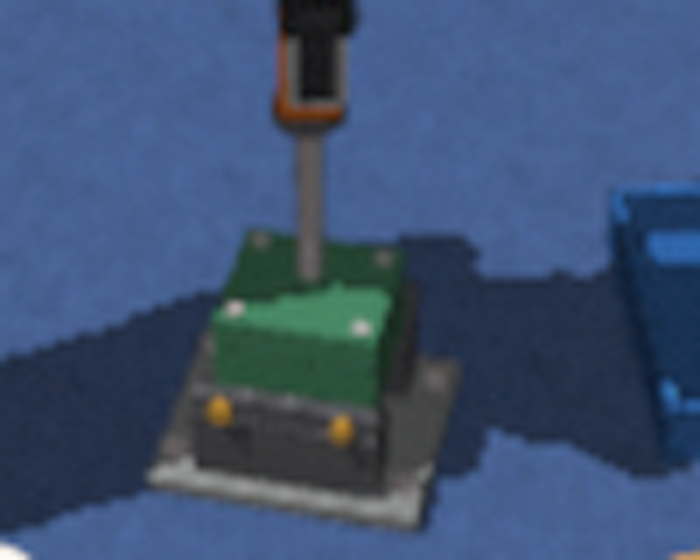

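View pics/w7.png

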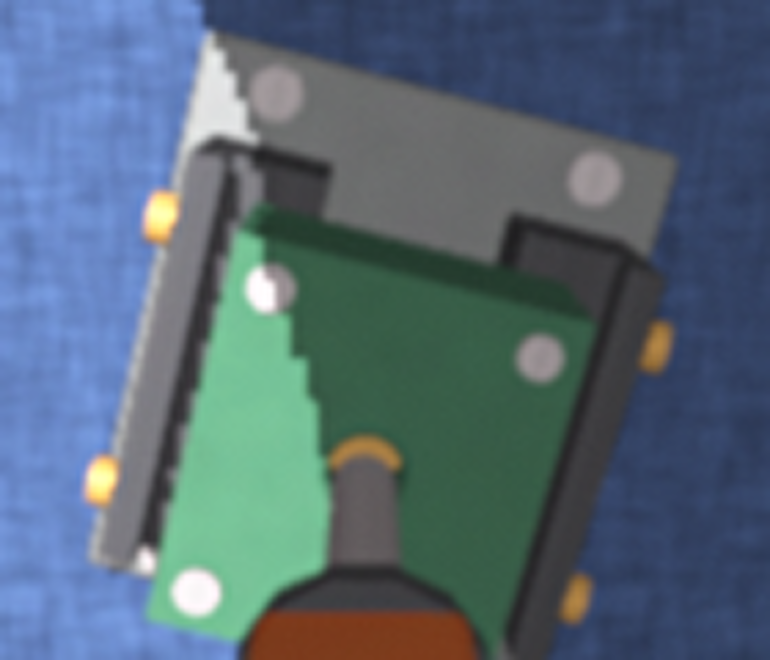

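Wrist crop: tip centre at about (365,487), directly over the bore (centre about (365,476), with the height parallax explaining the y gap). Lowering gently in small steps.

```bash
python3 -m jog '[0,0,0,0,0,0.01,0, 0,0,0,0,0,0.02,0, 0,0,0,0,0,0.025,0, 0,0,0,0,0,0.03,0, 0,0,0,0,0,0.035,0, 0,0,0,0,0,0.035,0]'; python3 - <<'E'
from h import *
st()
E
python3 -m jog '[0,0,0,0,0,0.005,0, 0,0,0,0,0,0.01,0, 0,0,0,0,0,0.01,0]'; python3 - <<'E'
from h import *
st()
E
```

```text
clock: 8.45
tcp_pos: [0.5552, 0.1218, 0.1722]
orientation: [0.0, 3.139, -0.001]
contact_force: [0.9, -0.9, -1.5]
grip_width: 0.0211
8.45 [0.5552 0.1218 0.1722] x [-1.     0.    -0.002] z [ 2.5e-03 -9.0e-04 -1.0e+00] F [ 0.94 -0.89 -1.52] M [ 0.   -0.03  0.01] w 0.0211 q [-0.54  0.37  0.27  1.89 -0.12  0.89  1.36]
clock: 8.75
tcp_pos: [0.5551, 0.1218, 0.17]
orientation: [0.001, 3.139, -0.002]
contact_force: [-0.9, 0.8, -1.7]
grip_width: 0.021
8.75 [0.5551 0.1218 0.17  ] x [-1.     0.    -0.002] z [ 0.0022 -0.0011 -1.    ] F [-0.86  0.83 -1.72] M [-0.01  0.01 -0.03] w 0.021 q [-0.54  0.38  0.27  1.89 -0.12  0.89  1.36]
```

```bash
python3 -m jog '[0,0,0,0,0,0.005,0, 0,0,0,0,0,0.01,0, 0,0,0,0,0,0.015,0, 0,0,0,0,0,0.015,0]'; python3 - <<'E'
from h import *
st()
E
python3 -m jog '[0,0,0,0,0,0.005,0, 0,0,0,0,0,0.01,0, 0,0,0,0,0,0.015,0, 0,0,0,0,0,0.02,0, 0,0,0,0,0,0.02,0]'; python3 - <<'E'
from h import *
st()
E
```

```text
clock: 9.15
tcp_pos: [0.555, 0.1217, 0.1668]
orientation: [0.0, 3.14, -0.002]
contact_force: [0.0, -0.2, -1.5]
grip_width: 0.0213
9.15 [0.555  0.1217 0.1668] x [-1.     0.    -0.002] z [ 0.002  -0.0011 -1.    ] F [ 0.02 -0.16 -1.45] M [ 0.02 -0.05 -0.03] w 0.0213 q [-0.54  0.38  0.27  1.89 -0.12  0.88  1.36]
clock: 9.65
tcp_pos: [0.5549, 0.1217, 0.1626]
orientation: [0.0, 3.14, -0.002]
contact_force: [0.3, -0.1, -1.1]
grip_width: 0.0208
9.65 [0.5549 0.1217 0.1626] x [-1.     0.    -0.002] z [ 0.0016 -0.0013 -1.    ] F [ 0.29 -0.12 -1.08] M [ 0.01 -0.    0.01] w 0.0208 q [-0.54  0.38  0.26  1.9  -0.13  0.87  1.36]
```

```bash
python3 -m jog '[0,0,0,0,0,0.01,0, 0,0,0,0,0,0.02,0, 0,0,0,0,0,0.03,0, 0,0,0,0,0,0.04,0, 0,0,0,0,0,0.045,0, 0,0,0,0,0,0.05,0, 0,0,0,0,0,0.05,0]'; python3 - <<'E'
from h import *
st()
E
python3 -m jog '[0,0,0,0,0,0.004,0, 0,0,0,0,0,0.008,0, 0,0,0,0,0,0.012,0, 0,0,0,0,0,0.016,0, 0,0,0,0,0,0.016,0]'; python3 - <<'E'
from h import *
st()
E
```

```text
clock: 10.35
tcp_pos: [0.5549, 0.1217, 0.1525]
orientation: [0.0, 3.14, -0.002]
contact_force: [0.1, -0.9, -1.4]
grip_width: 0.0207
10.35 [0.5549 0.1217 0.1525] x [-1.     0.    -0.001] z [ 0.0015 -0.0013 -1.    ] F [ 0.1  -0.93 -1.44] M [0.03 0.01 0.05] w 0.0207 q [-0.53  0.4   0.26  1.91 -0.13  0.85  1.37]
clock: 10.85
tcp_pos: [0.5552, 0.1217, 0.1502]
orientation: [0.001, 3.14, -0.001]
contact_force: [-1.2, 1.2, 5.0]
grip_width: 0.0213
10.85 [0.5552 0.1217 0.1502] x [-1.     0.    -0.002] z [ 0.002 -0.001 -1.   ] F [-1.18  1.22  4.95] M [-0.12  0.5   0.03] w 0.0213 q [-0.53  0.4   0.26  1.91 -0.13  0.85  1.37]
```

```bash
python3 -m jog '[0,0,0,0,0,0.004,0, 0,0,0,0,0,0.008,0, 0,0,0,0,0,0.01,0, 0,0,0,0,0,0.012,0, 0,0,0,0,0,0.014,0, 0,0,0,0,0,0.016,0, 0,0,0,0,0,0.018,0, 0,0,0,0,0,0.02,0]'; python3 - <<'E'
from h import *
st()
E
```

```text
clock: 11.65
tcp_pos: [0.5554, 0.1217, 0.1471]
orientation: [0.001, 3.139, -0.001]
contact_force: [-2.7, -0.9, 7.7]
grip_width: 0.0212
11.65 [0.5554 0.1217 0.1471] x [-1.     0.001 -0.002] z [ 2.4e-03 -5.0e-04 -1.0e+00] F [-2.71 -0.94  7.74] M [-0.21  0.79 -0.03] w 0.0212 q [-0.53  0.41  0.26  1.91 -0.13  0.84  1.37]
```

```bash
python3 -m jog '[0,0,0,0,0,0.006,0, 0,0,0,0,0,0.01,0, 0,0,0,0,0,0.014,0, 0,0,0,0,0,0.018,0, 0,0,0,0,0,0.022,0, 0,0,0,0,0,0.026,0, 0,0,0,0,0,0.03,0, 0,0,0,0,0,0.034,0, 0,0,0,0,0,0.038,0, 0,0,0,0,0,0.04,0]'; python3 - <<'E'
from h import *
st()
E
```

```text
clock: 12.65
tcp_pos: [0.5557, 0.1217, 0.14]
orientation: [0.001, 3.139, -0.0]
contact_force: [-3.2, -0.4, 7.1]
grip_width: 0.0208
12.65 [0.5557 0.1217 0.14  ] x [-1.     0.001 -0.003] z [ 0.0029 -0.     -1.    ] F [-3.23 -0.45  7.11] M [-0.18  0.8   0.03] w 0.0208 q [-0.53  0.41  0.26  1.91 -0.14  0.83  1.37]
```

```bash
python3 -m jog '[0,0,0,0.002,0,0.006,0, 0,0,0,0.003,0,0.01,0, 0,0,0,0.003,0,0.014,0, 0,0,0,0.003,0,0.018,0, 0,0,0,0.003,0,0.022,0, 0,0,0,0.003,0,0.026,0, 0,0,0,0.003,0,0.03,0, 0,0,0,0.003,0,0.034,0]'; python3 - <<'E'
from h import *
st()
E
```

```text
clock: 13.45
tcp_pos: [0.5556, 0.1217, 0.1343]
orientation: [0.001, 3.138, 0.001]
contact_force: [-2.3, -0.9, 7.6]
grip_width: 0.0212
13.45 [0.5556 0.1217 0.1343] x [-1.     0.001 -0.004] z [ 3.8e-03  4.0e-04 -1.0e+00] F [-2.29 -0.87  7.64] M [-0.15  0.64  0.  ] w 0.0212 q [-0.53  0.42  0.25  1.92 -0.14  0.81  1.37]
```

```bash
python3 -m jog '[0,0,0,0.002,0,0.006,0, 0,0,0,0.002,0,0.009,0, 0,0,0,0.002,0,0.012,0, 0,0,0,0.002,0,0.014,0, 0,0,0,0.002,0,0.016,0, 0,0,0,0.002,0,0.016,0]'; python3 - <<'E'
from h import *
st()
E
python3 -m jog '[0,0,0,0,0,0.005,0, 0,0,0,0,0,0.007,0, 0,0,0,0,0,0.007,0]'; python3 - <<'E'
from h import *
st()
E
```

```text
clock: 14.05
tcp_pos: [0.5555, 0.1217, 0.132]
orientation: [0.002, 3.137, 0.001]
contact_force: [-1.5, -0.5, 6.6]
grip_width: 0.021
14.05 [0.5555 0.1217 0.132 ] x [-1.     0.001 -0.004] z [ 4.4e-03  8.0e-04 -1.0e+00] F [-1.47 -0.53  6.65] M [-0.22  0.62  0.  ] w 0.021 q [-0.52  0.42  0.25  1.92 -0.14  0.81  1.38]
clock: 14.35
tcp_pos: [0.5557, 0.1217, 0.1315]
orientation: [0.002, 3.137, 0.002]
contact_force: [-2.5, -0.9, 6.8]
grip_width: 0.021
14.35 [0.5557 0.1217 0.1315] x [-1.     0.001 -0.005] z [ 0.0047  0.0012 -1.    ] F [-2.46 -0.87  6.8 ] M [-0.15  0.67 -0.03] w 0.021 q [-0.52  0.43  0.25  1.92 -0.14  0.81  1.38]
```

```bash
python3 -m jog '[0,0,0,0,0,0.005,0, 0,0,0,0,0,0.008,0, 0,0,0,0,0,0.01,0, 0,0,0,0,0,0.01,0]'; python3 - <<'E'
from h import *
st()
E
```

```text
clock: 14.75
tcp_pos: [0.5561, 0.1217, 0.131]
orientation: [0.002, 3.136, 0.003]
contact_force: [-3.6, -1.4, 10.9]
grip_width: 0.0211
14.75 [0.5561 0.1217 0.131 ] x [-1.     0.001 -0.005] z [ 0.0054  0.0019 -1.    ] F [-3.64 -1.42 10.91] M [-0.26  1.04 -0.02] w 0.0211 q [-0.52  0.43  0.25  1.92 -0.14  0.8   1.38]
```

```bash
python3 -m jog '[0,0,0,0,0,0.005,0, 0,0,0,0,0,0.008,0, 0,0,0,0,0,0.01,0, 0,0,0,0,0,0.01,0]'; python3 - <<'E'
from h import *
st()
E
```

```text
clock: 15.15
tcp_pos: [0.5565, 0.1218, 0.1309]
orientation: [0.003, 3.136, 0.004]
contact_force: [-5.3, -0.6, 15.9]
grip_width: 0.0208
15.15 [0.5565 0.1218 0.1309] x [-1.     0.002 -0.006] z [ 0.006   0.0027 -1.    ] F [-5.34 -0.62 15.86] M [-0.3   1.53  0.02] w 0.0208 q [-0.52  0.43  0.25  1.92 -0.15  0.8   1.38]
```

Hard stop: 17 N with no further motion, at the TCP height predicted for the pin on the pad (0.131). Withdrawing.

```bash
python3 -m jog '[0,0,0,0.003,0,-0.01,0, 0,0,0,0.003,0,-0.04,0, 0,0,0,0.004,0,-0.08,0, 0,0,0,0.004,0,-0.12,0, 0,0,0,0.004,0,-0.16,0, 0,0,0,0.004,0,-0.16,0]'; python3 - <<'E'
from h import *
st();plan((.5549,.1217,.2),down(0))
E
```

```text
clock: 15.75
tcp_pos: [0.5559, 0.1217, 0.1642]
orientation: [0.003, 3.135, 0.005]
contact_force: [-0.9, -0.5, -1.6]
grip_width: 0.0212
15.75 [0.5559 0.1217 0.1642] x [-1.     0.002 -0.007] z [ 0.007   0.0032 -1.    ] F [-0.86 -0.49 -1.55] M [-0.12  0.17  0.01] w 0.0212 q [-0.53  0.38  0.26  1.9  -0.13  0.87  1.36]
turn [ 0.00103  0.00223 -0.00057] shift [ 0.0038  0.0004 -0.1791] dist mm 35.81876241406429
```

```bash
python3 -m jog '[0,0,0,0.004,0,-0.08,0, 0,0,0,0.004,0,-0.14,0, 0.001,0.0007,0,0.004,0,-0.18,0, 0.001,0.0007,0,0.004,0,-0.19,0, 0.001,0.0007,0,0.004,0,-0.19,0]'; python3 - <<'E'
from h import *
o=r.get_obs();t=r.grab_frame("wrist")[:,:,::-1];s=r.grab_frame("side")[:,:,::-1]
st();plan((.5246,-.198,.2),down(0))
a=cv2.resize(t[100:230,240:390],None,fx=4.5,fy=4.5,interpolation=cv2.INTER_CUBIC)
cv2.imwrite("pics/w8.png",a)
cv2.imwrite("pics/s8.png",cv2.resize(s[110:200,270:370],None,fx=6.5,fy=6.5,interpolation=cv2.INTER_CUBIC))
E
```

```text
clock: 16.25
tcp_pos: [0.5549, 0.1217, 0.2023]
orientation: [0.003, 3.136, 0.0]
contact_force: [-0.5, 0.4, -1.6]
grip_width: 0.0212
16.35 [0.5545 0.1216 0.2016] x [-1.     0.002 -0.004] z [ 4.e-03 -2.e-04 -1.e+00] F [-0.76  0.64 -2.04] M [ 0.04 -0.    0.01] w 0.0211 q [-0.55  0.34  0.28  1.87 -0.11  0.95  1.35]
turn [-5.00e-05  1.29e-03 -5.60e-04] shift [ 0.1468 -1.5981  0.0079] dist mm 320.9642640123421
```

View pics/w8.png

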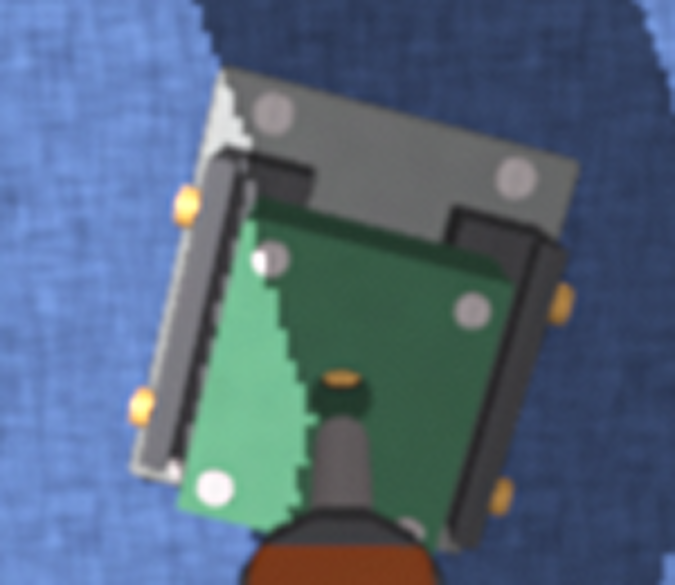

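View pics/s8.png

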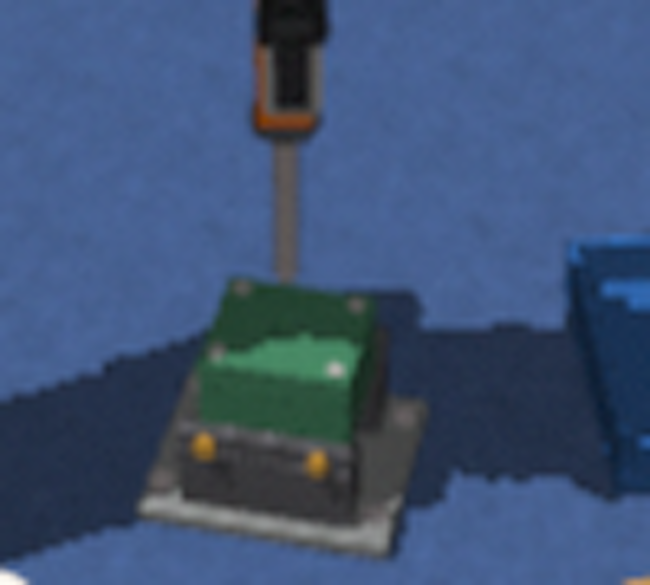

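Wrist crop: the brass is now only a thin sliver at (342,378), so the pin is much deeper than before. Returning to the stand.

```bash
python3 -m jog '[0,0,0,0.075,-0.1,0,0, 0,0,0,0.075,-0.3,0,0, 0,0,0,0.075,-0.5,0,0, 0,0,0,0.075,-0.7,0,0, 0,0,0,0.075,-0.8,0,0, 0,0,0,0.075,-0.8,0,0, 0,0,0,0.075,-0.8,0,0]'; python3 - <<'E'
from h import *
st();plan((.5248,-.1978,.2),down(0))
E
```

```text
clock: 17.05
tcp_pos: [0.5389, -0.0384, 0.2011]
orientation: [0.004, 3.138, 0.0]
contact_force: [-0.5, 0.6, -1.4]
grip_width: 0.021
17.05 [ 0.5389 -0.0384  0.2011] x [-1.     0.003 -0.003] z [ 0.0031  0.     -1.    ] F [-0.46  0.6  -1.37] M [ 0.05 -0.01  0.02] w 0.021 q [-0.32  0.29  0.34  1.93 -0.12  0.93  1.64]
turn [ 1.0e-05  9.9e-04 -8.3e-04] shift [ 0.0686 -0.7973  0.0052] dist mm 160.0495371212455
```

```bash
python3 -m jog '[0,0,-0.0008,0.069,-0.2,0,0, 0,0,-0.0008,0.069,-0.4,0,0, 0,0,-0.0008,0.069,-0.6,0,0, 0,0,-0.0008,0.069,-0.75,0,0, 0,0,-0.0008,0.069,-0.798,0,0, 0,0,-0.0008,0.069,-0.798,0,0, 0,0,-0.0008,0.069,-0.798,0,0]'; python3 - <<'E'
from h import *
o=r.get_obs();t=r.grab_frame("wrist")[:,:,::-1];s=r.grab_frame("side")[:,:,::-1]
st();plan((.5248,-.1978,.19),down(0))
cv2.imwrite("pics/w9.png",cv2.resize(t[100:240,240:390],None,fx=4.2,fy=4.2,interpolation=cv2.INTER_CUBIC))
cv2.imwrite("pics/s9.png",cv2.resize(s[200:300,250:370],None,fx=6,fy=6,interpolation=cv2.INTER_CUBIC))
E
```

```text
clock: 17.75
tcp_pos: [0.5252, -0.1956, 0.2006]
orientation: [-0.004, 3.139, 0.002]
contact_force: [0.1, 0.7, -1.4]
grip_width: 0.021
17.85 [ 0.5252 -0.1954  0.2008] x [-1.    -0.003 -0.003] z [ 0.0028  0.0012 -1.    ] F [ 0.66  0.17 -1.51] M [ 0.01 -0.03  0.  ] w 0.021 q [-0.08  0.33  0.4   1.89 -0.16  0.95  1.97]
turn [0.00038 0.00088 0.00106] shift [ 0.0023 -0.0119  0.0538] dist mm 11.035150050570428
```

View pics/w9.png

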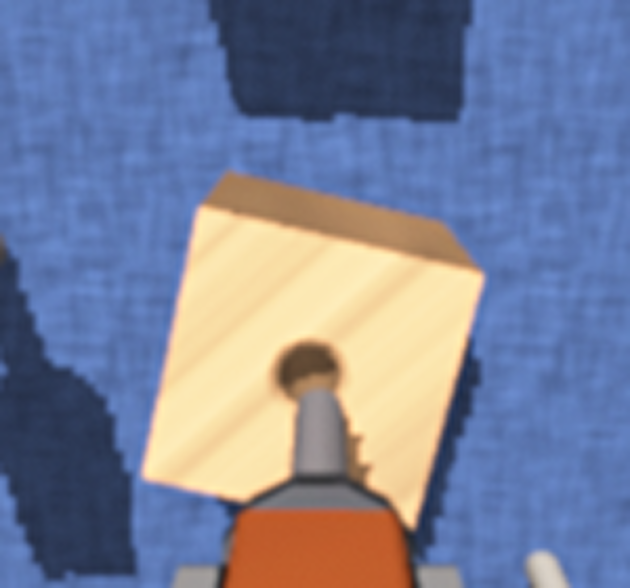

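View pics/s9.png

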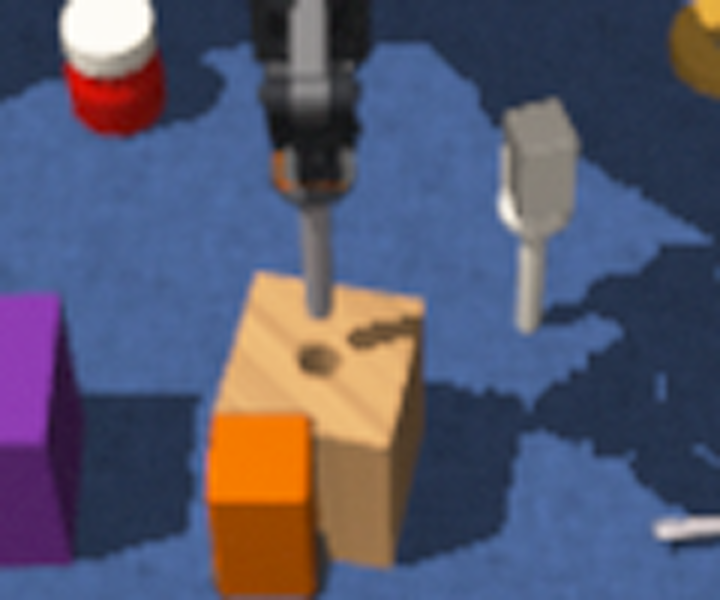

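Tip at (318,395) is about 10 px, roughly 2 mm, to the +y side of the hole (308,370), which agrees with the TCP reading. Correcting while lowering.

```bash
python3 -m jog '[0.0006,-0.0004,0.001,0.002,-0.012,0.03,0, 0.0006,-0.0004,0.001,0.002,-0.012,0.07,0, 0.0006,-0.0004,0.001,0.002,-0.012,0.095,0, 0.0006,-0.0004,0.001,0.002,-0.012,0.095,0]'; python3 - <<'E'
from h import *
o=r.get_obs();t=r.grab_frame("wrist")[:,:,::-1]
st();plan((.5248,-.1978,.16),down(0))
cv2.imwrite("pics/w10.png",cv2.resize(t[100:240,240:390],None,fx=4.2,fy=4.2,interpolation=cv2.INTER_CUBIC))
E
```

```text
clock: 18.25
tcp_pos: [0.5241, -0.1974, 0.1806]
orientation: [-0.001, 3.14, -0.0]
contact_force: [-0.4, -0.2, -2.5]
grip_width: 0.021
18.3 [ 0.5245 -0.1976  0.1811] x [-1.    -0.    -0.003] z [ 2.8e-03 -5.0e-04 -1.0e+00] F [-0.36 -0.59 -2.05] M [-0.02 -0.01  0.04] w 0.0211 q [-0.07  0.36  0.4   1.91 -0.17  0.91  1.98]
turn [-1.6e-04  9.0e-04  8.0e-05] shift [-0.0012 -0.0007  0.1057] dist mm 21.13391246822549
```

View pics/w10.png

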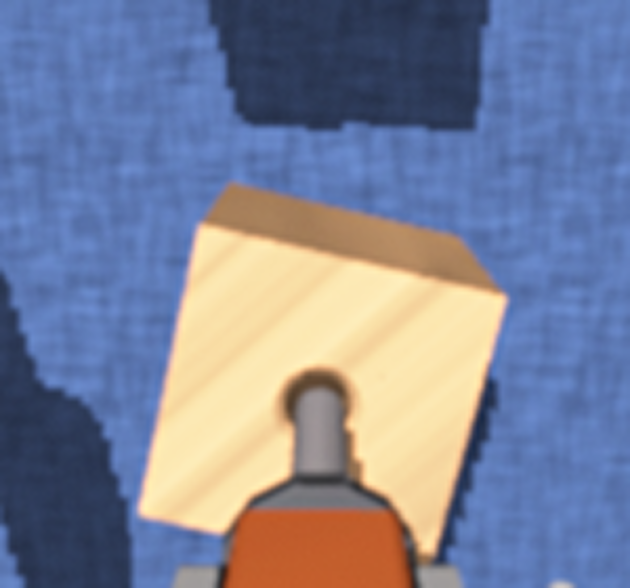

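Aligned: tip (319,395) is inside the hole's outline (319,398). Descending in stages.

```bash
python3 -m jog '[0,0,0,0,0,0.01,0, 0,0,0,0,0,0.02,0, 0,0,0,0,0,0.03,0, 0,0,0,0,0,0.04,0, 0,0,0,0,0,0.05,0, 0,0,0,0,0,0.06,0, 0,0,0,0,0,0.06,0]'; python3 - <<'E'
from h import *
st()
E
```

```text
clock: 19.0
tcp_pos: [0.5243, -0.1976, 0.1688]
orientation: [-0.0, 3.139, -0.001]
contact_force: [-0.3, -0.6, -0.3]
grip_width: 0.0209
19.0 [ 0.5243 -0.1976  0.1688] x [-1.    -0.    -0.002] z [ 2.2e-03 -4.0e-04 -1.0e+00] F [-0.29 -0.63 -0.31] M [-0.03  0.04 -0.03] w 0.0209 q [-0.06  0.37  0.39  1.92 -0.18  0.88  1.99]
```

```bash
python3 -m jog '[0,0,0,-0.001,0,0.03,0, 0,-0.0005,0,-0.001,0,0.06,0, 0,-0.0005,0,-0.001,0,0.1,0, 0,-0.0005,0,-0.001,0,0.15,0, 0,-0.0005,0,-0.001,0,0.2,0, 0,-0.0005,0,-0.001,0,0.24,0, 0,-0.0005,0,-0.001,0,0.27,0, 0,-0.0005,0,-0.001,0,0.28,0, 0,-0.0005,0,-0.001,0,0.28,0]'; python3 - <<'E'
from h import *
st()
E
```

```text
clock: 19.9
tcp_pos: [0.5245, -0.1976, 0.1125]
orientation: [-0.0, 3.138, -0.001]
contact_force: [0.3, 0.2, -0.9]
grip_width: 0.0209
19.9 [ 0.5245 -0.1976  0.1125] x [-1.    -0.    -0.003] z [ 3.3e-03 -3.0e-04 -1.0e+00] F [ 0.32  0.19 -0.88] M [ 0.02 -0.02 -0.  ] w 0.0209 q [-0.03  0.45  0.36  1.96 -0.23  0.77  2.03]
```

```bash
python3 -m jog '[0,0,0,0,0,0.015,0, 0,0,0,0,0,0.03,0, 0,0,0,0,0,0.04,0, 0,0,0,0,0,0.048,0, 0,0,0,0,0,0.05,0, 0,0,0,0,0,0.05,0]'; python3 - <<'E'
from h import *
st()
E
python3 -m jog '[0,0,0,0,0,0.004,0, 0,0,0,0,0,0.007,0, 0,0,0,0,0,0.008,0, 0,0,0,0,0,0.008,0]'; python3 - <<'E'
from h import *
st()
E
```

```text
clock: 20.5
tcp_pos: [0.5246, -0.1976, 0.1025]
orientation: [-0.0, 3.138, -0.001]
contact_force: [0.4, 0.3, -1.1]
grip_width: 0.0213
20.5 [ 0.5246 -0.1976  0.1025] x [-1.    -0.    -0.003] z [ 3.3e-03 -3.0e-04 -1.0e+00] F [ 0.35  0.35 -1.14] M [-0.04 -0.03  0.01] w 0.0213 q [-0.03  0.47  0.35  1.96 -0.23  0.75  2.04]
clock: 20.9
tcp_pos: [0.5247, -0.1977, 0.1012]
orientation: [-0.0, 3.138, -0.0]
contact_force: [-1.5, 0.9, 3.8]
grip_width: 0.0207
20.9 [ 0.5247 -0.1977  0.1012] x [-1.    -0.    -0.004] z [ 3.6e-03 -2.0e-04 -1.0e+00] F [-1.52  0.87  3.83] M [0.11 0.42 0.02] w 0.0207 q [-0.03  0.47  0.35  1.97 -0.24  0.74  2.04]
```

Collar seated: +5.5 N at z = 0.1012, the same height as at the grasp. Releasing.

```bash
python3 -m jog '[0,0,0,0,0,0,0.3, 0,0,0,0,0,0,0.6, 0,0,0,0,0,0,0.6, 0,0,0,0,0,0,0.6, 0,0,0,0,0,0,0.6]'; python3 - <<'E'
from h import *
st()
E
python3 -m jog '[0,0,0,0,0,-0.03,0.6, 0,0,0,0,0,-0.1,0.6, 0,0,0,0,0,-0.25,0.6, 0,0,0,0,0,-0.45,0.6, 0,0,0,0,0,-0.7,0.6, 0,0,0,0,0,-0.7,0.6, 0,0,0,0,0,-0.7,0.6]'; python3 - <<'E'
from h import *
st();plan((.52,-.1,.24),down(0))
t=r.grab_frame("wrist")[:,:,::-1];s=r.grab_frame("side")[:,:,::-1]
cv2.imwrite("pics/w11.png",cv2.resize(t[100:240,240:390],None,fx=4.2,fy=4.2,interpolation=cv2.INTER_CUBIC))
cv2.imwrite("pics/s11.png",s)
E
```

```text
clock: 21.4
tcp_pos: [0.5247, -0.1977, 0.1012]
orientation: [-0.0, 3.138, -0.0]
contact_force: [0.3, -0.1, -0.9]
grip_width: 0.0512
21.4 [ 0.5247 -0.1977  0.1012] x [-1.    -0.    -0.004] z [ 3.6e-03 -3.0e-04 -1.0e+00] F [ 0.3  -0.06 -0.89] M [ 0.   -0.04  0.02] w 0.0512 q [-0.03  0.47  0.35  1.97 -0.24  0.74  2.04]
clock: 22.1
tcp_pos: [0.525, -0.1979, 0.2435]
orientation: [0.0, 3.134, -0.001]
contact_force: [0.5, 0.2, -0.6]
grip_width: 0.0513
22.1 [ 0.525  -0.1979  0.2435] x [-1.     0.    -0.008] z [ 7.8e-03 -7.0e-04 -1.0e+00] F [ 0.47  0.2  -0.57] M [-0.01  0.   -0.02] w 0.0513 q [-0.09  0.28  0.42  1.85 -0.14  1.03  1.95]
turn [-2.10e-04  2.47e-03 -2.00e-05] shift [0.0253 0.4897 0.017 ] dist mm 98.12966096078041
```

View pics/w11.png

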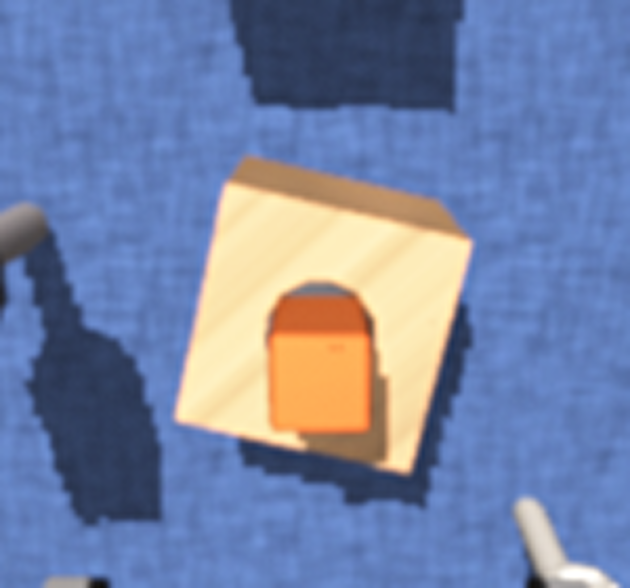

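View pics/s11.png

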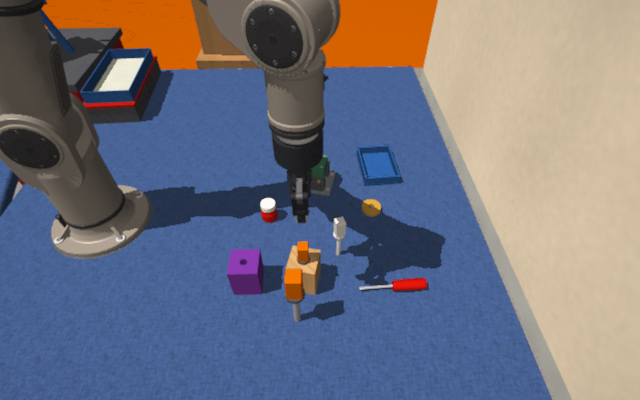

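The rod is upright in the stand with its collar down, and the bystanders look unmoved in the side picture. The brass sliver in the bore (about 15 px thick) matches a pin top roughly 40 mm deep. Handing in.

```bash
python3 - <<'E'
from h import *
st();print(r.hand_in())
E
```

```text
22.2 [ 0.5236 -0.1973  0.2408] x [-1.    -0.    -0.003] z [ 2.7e-03  2.0e-04 -1.0e+00] F [-0.46  0.7  -0.04] M [-0.01 -0.    0.01] w 0.0512 q [-0.09  0.29  0.42  1.85 -0.14  1.03  1.95]
the job is handed in; nothing more can be done
None
```

I drove the brass pin out with the ejector rod, put the rod back in its wooden stand and handed the job in at 22.2 s.

- **Pin:** It moved under about 9 N, and the rod then came to a hard stop after about 19.8 mm of travel. The stop was within 0.3 mm of the height I predicted for the pin standing on the pad. The highest force reading I took was about 17 N, but I only read it at the end of each move.
- **Rod:** The collar touched down on the wood at the same height as at the grasp. The last pictures show the rod upright in the stand, with the gripper clear above it.
- **Bystanders:** The paint jar, brass wheel, screwdriver and blue tray look unmoved in the last side picture.
- **Not confirmed directly:** No camera had a view of the pin on the pad. That it is fully out rests on the stop height, the force rise, and the thin brass sliver still visible down the bore, which fits a pin top roughly 40 mm deep.
- **Disagreement:** The wrist camera read about 2.5 mm lower in x than the fixed cameras. I used the distance between stand and bore instead, on which they agreed to within 0.5 mm.

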